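Clamp the embossing roller in its V-cradle

TASK

Take the steel embossing roller from its wooden rest and lay it gently in the V-cradle, down in both V's and slid endways until its end meets the upright stop plate, pushing the plate's sprung pin flush. Then swing the strap fully round, square across the roller, so that its sprung pad presses the roller down, and let go. Do not knock or force the roller or let it fall on the worktop, and leave the jar, ramekin and spatula where they are.

Things in the scene. Friction and masses are not known exactly. Their poses are not given: they have to be found in the camera images.
- roller: Plain steel roller, a cylinder 30 mm in diameter and 200 mm long, 0.28 to 0.52 kg, both ends alike. Origin at its very centre (on the axis, half way along); x is its axis. At the start it lies in the wooden rest with its axis 43 mm above the worktop.
- rest: Fixed wooden rest: base board 190 mm (x) by 76 mm, 10 mm thick, with two blocks 20 mm wide at x = +-75 mm, tops 28 mm up, 7 mm lips either side of the roller; 130 mm clear between the blocks. Origin on the worktop at the board's centre; x along the roller. Rest and cradle may stand left or right.
- cradle: Fixed metal V-cradle. Base plate x -126 to 120, y -38 to 58 mm, 12 mm thick. Two steel 90-degree V saddles, 22 mm wide, 66 mm across, 48 mm tall (V mouth 46 mm), at x = +-55 mm, 88 mm clear between them for fingers. Upright stop plate near the -x end. Pivot post of the strap, 20 mm thick, at x = 55, y = 48 mm. Origin on the worktop under the seat; x along the V's, away from the stop; z up.
- seat (a point): Point on the axis of a roller that lies in both V's, 48 mm above the cradle's origin; axes as the cradle's. The stop plate (68 mm tall) is adjustable and set differently each time: its face is 94 to 106 mm from here along -x, so a roller that is home has its centre within 6 mm of here. V's and stop are rigid: pressing over 20 N is too much, so feel for contact.
- feeler (a joint): Sprung brass pin, 8 mm thick, in the stop plate's face at the height of the roller's axis, m. 0: 6 mm proud of the face; 0.006: pushed flush with the face by a roller whose end meets the plate. Spring about 0.5 to 0.9 N, too weak to move the lying roller. It tells nothing until the roller reaches it.
- strap (a joint): Angle of the swing strap about its upright pivot, rad. 0: fully closed on its hard stop, strap square across the roller (pointing to cradle -y). Positive is counter-clockwise from above; at 1.57 it points to cradle +x, clear of the roller. Range 0 to 2.1; starts open at 1.5 to 1.95. It stays where it is left (hinge friction about 0.08 Nm).
- strap_hinge (a point): On the strap's upright pivot axis at the height of the strap's upper face, 77 mm above the worktop. The strap is a flat steel bar 20 mm wide and 8 mm thick, its underside 6 mm above the seated roller's top; it reaches 96 mm from the axis.
- knob (a point): On the strap's handle, an upright round black peg 13 mm in diameter and 38 mm tall standing on the strap 86 mm from the pivot axis, level with the strap's free end. Point on the peg's axis, 19 mm above the strap's upper face (half way up), 96 mm above the worktop.
- pad: Round-ended sprung pad (ball 16 mm in diameter, origin at its centre) under the strap 48 mm from the pivot axis. It hangs about 2.5 mm lower than the seated roller's top, rides up over the roller as the strap closes, and then presses down with about 5 N (400 N/m). The peg needs roughly 1 to 6 N to swing.
- jar: Bystander: glass jar with steel lid, 64 mm in diameter and 85 mm tall, origin at the centre of its foot. Loose; leave it.
- ramekin: Bystander: white ceramic ramekin, 72 mm across, 45 mm tall, origin at the centre of its foot. Loose; leave it.
- spatula: Bystander: kitchen spatula 240 mm long lying flat, origin under its middle, x along it. Loose; leave it.
Things that resemble listed ones, but are neither listed nor needed, are in the scene too. Leave any orange or yellow look-alike of the roller alone.

How it is judged (in metres and radians):
On the way, in this order (a step that is already met when the one before it is completed fails the run):
1. the roller lies down in both V's with its end against the stop plate (value of joint feeler above 0.0045 m and y of roller in the frame of seat between -0.002 and 0.002 m and z of roller in the frame of seat between -0.003 and 0.0015 m and angle between the x axis of roller and the x axis of seat, either way round below 0.03 rad), for 0.2 s.
2. the strap is swung fully across and its pad presses on the roller (all of step 1 and value of joint strap below 0.09 rad and contact force between pad and roller above 2 N), for 0.2 s.
At the end, for the whole second after the job is handed in: Roller at rest in both V's (2 mm sideways, less than 1.5 mm high, axis within 0.03 rad), its end within 1.5 mm of the stop plate (pin pushed in over 4.5 mm); strap closed to within 0.09 rad of its stop, its pad pressing on the roller with over 2 N (all of step 2 and linear speed of roller below 0.01 m/s); the robot touches nothing.
It fails at once if the roller is forced or knocked against the cradle (more than 22 N while the strap is still open) (contact force between roller and cradle above 22 N and value of joint strap above 0.9 rad).
It fails at once if the roller is forced against the cradle or strap at any time (more than 35 N) (contact force between roller and cradle above 35 N).
It fails at once if the roller ends up on the worktop (its centre lower than 20 mm) (height (world z) of roller below 0.02 m).
It fails at once if the jar, ramekin or spatula is disturbed (moved over 15 mm) (distance of any of jar, ramekin, spatula from where it was at the start of the episode above 0.015 m).
It also fails if it takes over 59 s, if anything falls off the work surface, if the arm or the gripper's body presses on something with over 40 N, if the wrist force passes 120 N, or if a joint passes its speed limit or range.

ROBOT

A 6-joint arm with a two-finger parallel gripper is mounted at the origin on the work surface. World frame = base frame: x ahead of the robot, y to its left, z up, the work surface at z = 0. Lengths are in mm, angles in rad, forces in N, time in s.
With the tool pointing down it reaches from about 350 to 975 mm from the base axis. Payload 4.9 kg.
Tool frame: the origin (TCP) lies between the finger pads; the fingertips stand 22 mm ahead of it and the grasp point (between the pads) lies 3 mm ahead of it; z points along the fingers, y is the line along which they close (so a half turn about z gives the same grasp; the last joint's range is limited). The gripper opens to 85 mm and grips with 20 to 120 N. Pads are 22 mm wide; open, the fingers measure 114 mm over their backs; the gripper's body (76 mm by 85 mm) begins 54 mm behind the grasp point. The pads swing forward as they close: fully open they stand 13 mm farther back than shut.
Start: joints at [-1.454, 0.053, 1.613, -0, 1.476, -0.119], TCP at [146.009, -607.686, 227.004] pointing down, gripper open.
Joint ranges: [-3.01, 3.01], [-1.01, 2.22], [0.06, 2.58], [-1.02, 4.17], [0.09, 2.62], [-3.14, 3.14]. Speed limits (rad/s): [2.57, 2.57, 3.14, 3.14, 3.14, 3.14].

INTERFACE

Orientations are given as a unit quaternion [x, y, z, w].
In Python, from bench import robot, eyes, order gives the robot as it stands.
- The arm moves only by the tool step_arm, never from a script. Its argument "increments" is a list that holds one entry, the list of rows, each a list of 4 numbers: the shift along the tool's x, y, z in mm, then the turn about the tool's z in rad. In form: [[[x, y, z, roll], ...]]. A call has 1 to 10 rows; each row is the pose to reach, as a shift and turn from the pose commanded when the call began, along the tool's axes at that moment; what a row does not reach only later rows make up. A row lasts 1/8 s, in which the tool goes at most 62.5 mm and 10.7 degrees, less where a joint would pass 70% of its speed; a pose out of reach is approached as far as the arm can. A call with a gripper value outside its range is refused whole. "jaw" is the closure, from 0 (fully open) to 1 (shut), set as the call begins (left out, the last holds). The fingers move at their own pace and stop on an object; the grip force is fixed at half the most. Time passes only in rows, so rows that repeat a pose let the fingers close. It gives the time, the measured TCP pose, the force, the opening and the grip force at its end, in the units of the state.
- robot.observe(): the state, without advancing time (a new reading comes with each control period).
- eyes.capture(name): name is "scene" or "top"; returns the picture (400x640x3 uint8, red, green, blue); there is no depth.
- eyes.get_calibration(name): a dict with "mtx" (3x3 intrinsics, pixels), "R" (3x3) and "t" (3): a world point X has camera coordinates R X + t. Camera axes: x right, y down, z forward; pixel columns grow to the right and rows downward; lengths in mm; the calibration is good to about 2 mm. A picture is of the moment at which its call begins. get_calibration takes no time and is no camera call.
- order.hand_in(): hands the job in; it is judged then, once.
The state is a dict: "time": time; "joint_pos": joint angles; "joint_velocities": joint speeds; "effort": joint torques, N m; "tcp_pos": TCP position; "orientation": TCP orientation; "wrist_force": force on the tool from outside, world axes, zero at the start; "ft_torque": the same for the moment, N m; "gripper_width": opening from 0.0 (shut) to 1.0 (fully open); "gripper_force": force on a finger pad.
Only numpy, scipy, OpenCV 4.12 (cv2) and the standard library are available. Lean on these libraries where they do the work, as an engineer would, in place of code of your own. Each camera call takes 0.05 s, during which the arm holds its last target. There are 200 camera calls.

## Working session

There is one attempt and no reset: what is moved stays moved. The work goes in short steps, Python scripts to look and compute and a tool call to move; the robot and the scene stay as the last step left them, time stands still between calls to the robot, and variables do not carry over. Pictures are saved under pics/ and viewed, at most 10 in all, crops included, and the job is handed in when it is done.

Besides the shell and the picture viewer there is one more tool, called after ">>>" as name(argument=value, ...) on one line, values as JSON. step_arm: Moves the arm, as the interface text tells. Its arguments: {"type":"object","properties":{"increments":{"type":"array"},"jaw":{"type":"number"}},"required":["increments"]}

```bash
ls; mkdir -p pics
python3 - <<'E'
from bench import robot, eyes, order
import cv2
print(robot.observe())
for n in("scene","top"):
    im=eyes.capture(n); cv2.imwrite(f"pics/{n}0.png",im[:,:,::-1])
    c=eyes.get_calibration(n); print(n,c)
E
```

```text
pics
{'time': 0.0, 'joint_pos': array([-1.45400556e+00,  5.33650178e-02,  1.61431587e+00,  4.52458554e-06,
        1.47600003e+00, -1.19000545e-01]), 'joint_velocities': array([ 2.12319925e-04,  7.37794185e-04,  9.62917690e-04, -1.18836374e-03,
       -1.53030706e-03,  6.11699962e-05]), 'effort': array([ 1.48485644e-03, -3.93678403e+01, -3.70177245e+01,  5.75408785e-05,
        6.95483352e-03, -6.61927366e-07]), 'tcp_pos': array([ 145.93385942, -607.06432454,  225.74491276]), 'orientation': array([ 9.93057837e-01,  1.17622452e-01,  3.40556007e-06, -1.04412851e-03]), 'wrist_force': array([-0.13344906,  0.08429402,  0.26137666]), 'ft_torque': array([0.00067531, 0.00592811, 0.03634012]), 'gripper_force': 0.0, 'gripper_width': 1.0043670518616699}
scene {'mtx': array([[499.12802156,   0.        , 324.50311481],
       [  0.        , 499.12802156, 199.05951717],
       [  0.        ,   0.        ,   1.        ]]), 'R': array([[ 0.8418735 ,  0.53947465, -0.01470054],
       [ 0.36393665, -0.5876312 , -0.72266153],
       [-0.39849607,  0.60303952, -0.69104574]]), 't': array([-452.99805224, -146.24352191, 1626.00731291])}
top {'mtx': array([[414.4241357 ,   0.        , 319.23177822],
       [  0.        , 414.4241357 , 198.30575239],
       [  0.        ,   0.        ,   1.        ]]), 'R': array([[ 0.02299861, -0.99944628,  0.02404575],
       [-0.98582286, -0.02667065, -0.16565615],
       [ 0.16620573, -0.01989499, -0.98589038]]), 't': array([-53.38429157, 567.80034582, 967.76256517])}
```

View pics/scene0.png

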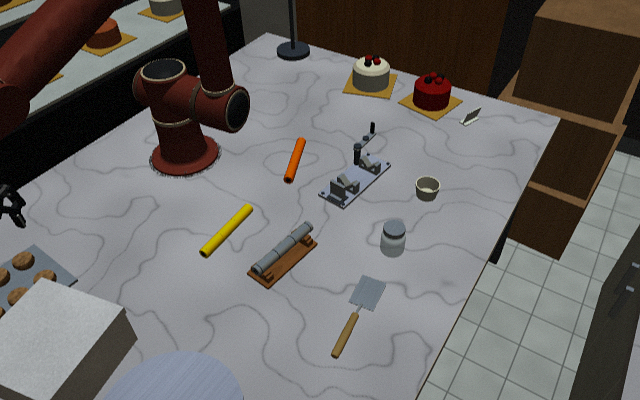

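View pics/top0.png

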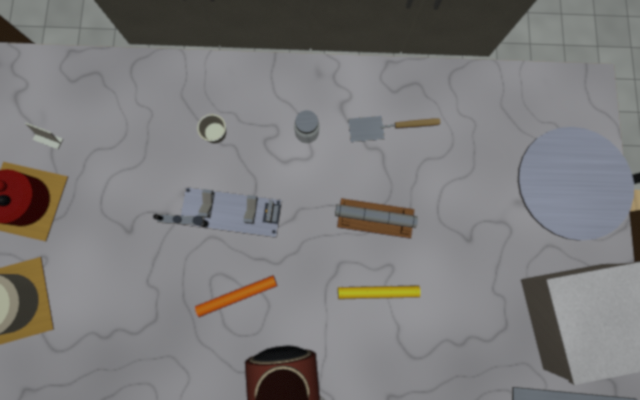

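The top view shows the rest with the roller at about (375,216). The cradle is at about (232,212), with its stop at the right (272,210) and the strap pivot at (205,222), strap pointing left to (158,216). I'll enlarge the relevant parts.

Run:
```python
import cv2,numpy as np
t=cv2.imread("pics/top0.png"); s=cv2.imread("pics/scene0.png")
a=cv2.resize(t[175:250,145:295],(800,400),interpolation=cv2.INTER_CUBIC)
b=cv2.resize(s[115:215,310:400],(360,400),interpolation=cv2.INTER_CUBIC)
c=cv2.resize(t[190:245,325:425],(400,220),interpolation=cv2.INTER_CUBIC)
cv2.imwrite("pics/c0.png",a)
d=np.zeros((400,790,3),np.uint8); d[:,:360]=b; d[:220,380:780]=c
cv2.imwrite("pics/c1.png",d)
```

```text
(no output)
```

View pics/c0.png

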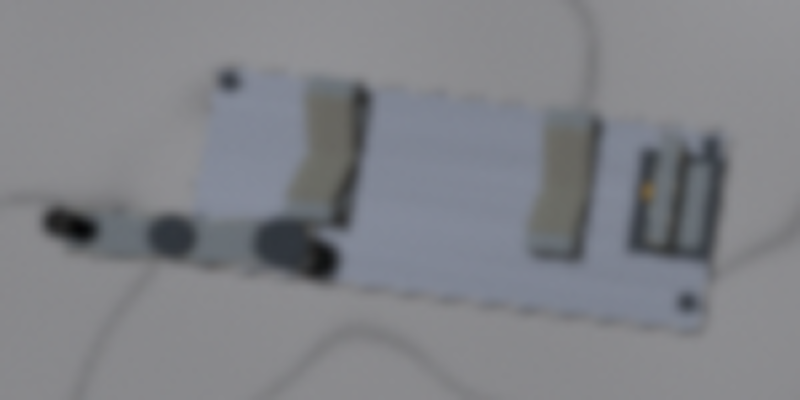

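View pics/c1.png

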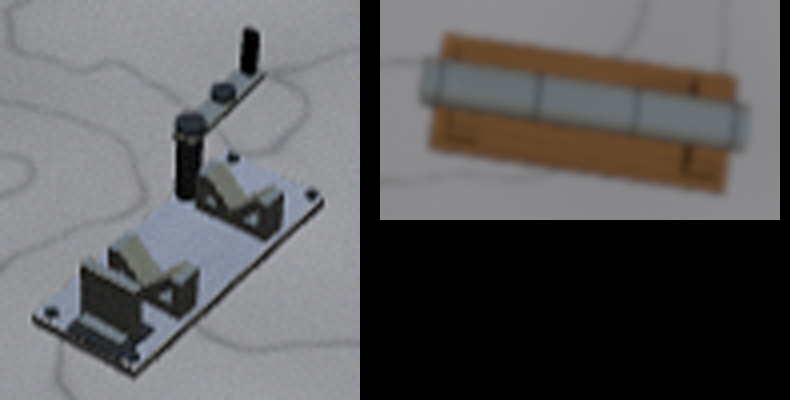

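The enlarged crops show the base plate corners, the saddle tops at (332,82), (572,115), (553,257) and (312,218), and the strap pivot at (282,240) with its peg at the far left (70,225). Next I'll fit the cradle pose and the roller axis.

```bash
cat > h.py <<'E'
import cv2,numpy as np
from bench import robot, eyes, order
C={n:eyes.get_calibration(n) for n in("scene","top")}
def ray(n,p,z):
    c=C[n]; o=-c["R"].T@c["t"]; d=c["R"].T@np.linalg.inv(c["mtx"])@[p[0],p[1],1]
    return (o+d*(z-o[2])/d[2])
def px(n,X):
    c=C[n]; q=c["mtx"]@(c["R"]@np.asarray(X,float)+c["t"]); return q[:2]/q[2]
def fit(P,Q):
    P=np.array(P,float);Q=np.array(Q,float);p=P.mean(0);q=Q.mean(0);A=P-p;B=Q-q
    a=np.arctan2((A[:,0]*B[:,1]-A[:,1]*B[:,0]).sum(),(A*B).sum())
    R=np.array([[np.cos(a),-np.sin(a)],[np.sin(a),np.cos(a)]]); t=q-R@p
    return a,t,(Q-(P@R.T+t))
E
python3 - <<'E'
from h import *
np.set_printoptions(precision=1,suppress=True)
f=lambda u,v:((u+.5)/5.333-.5+145,(v+.5)/5.333-.5+175)
T=[(215,68,120,-38,12),(728,135,-126,-38,12),(705,330,-126,58,12),(332,82,55,-33,48),(572,115,-55,-33,48),(553,257,-55,33,48),(312,218,55,33,48)]
g=lambda u,v:((u+.5)/4-.5+310,(v+.5)/4-.5+115)
S=[(35,318,-126,58,12),(135,370,-126,-38,12),(322,200,120,-38,12)]
for n,L,k in(("top",T,f),("scene",S,g)):
    a,t,r=fit([l[2:4] for l in L],[ray(n,k(*l[:2]),l[4])[:2] for l in L]); print(n,a,t);print(r)
print("hinge",ray("top",f(283,240),79),"peg top",ray("top",f(57,220),115), "peg scene",ray("scene",g(251,32),115),"hinge sc",ray("scene",g(190,119),79))
# roller
for n,(x0,y0,x1,y1) in (("top",(325,190,425,245)),("scene",(240,215,325,290))):
    im=cv2.imread(f"pics/{n}0.png")[y0:y1,x0:x1].astype(int)
    b,gg,r=im[...,0],im[...,1],im[...,2]
    m=((b-r)>(8)).astype(np.uint8)
    k,lab,st,ce=cv2.connectedComponentsWithStats(m); i=1+st[1:,4].argmax()
    q=cv2.minAreaRect(np.argwhere(lab==i)[:,::-1].astype(np.float32)); bx=cv2.boxPoints(q)+[x0,y0]
    print(n,st[i],q,(b-r)[5:8,5:8].ravel())
    for z in (43,58): print(np.array([ray(n,p,z) for p in bx]))
E
```

```text
top 1.4711913904402305 [544.1 183.9]
[[ 0.1  1.1]
 [-1.1  1.8]
 [ 1.8 -0.5]
 [-0.2  0.6]
 [-1.6 -0.3]
 [-1.5 -1.5]
 [ 2.5 -1.2]]
scene 1.4685605567652598 [547.2 176.5]
[[ 3.1  1. ]
 [-2.2  2.9]
 [-0.9 -3.9]]
hinge [505.6 244.5  79. ] peg top [507.7 330.  115. ] peg scene [507.2 325.3 115. ] hinge sc [499.4 246.9  79. ]
top [ 12  17  80  17 400] ((51.554054260253906, 24.675674438476562), (80.55550384521484, 5.425166130065918), 9.462322235107422) [4 3 4 3 3 4 3 3 4]
[[ 540.   -82.    43. ]
 [ 553.4  -84.    43. ]
 [ 525.7 -280.    43. ]
 [ 512.4 -277.6   43. ]]
[[ 538.   -81.1   58. ]
 [ 551.1  -83.1   58. ]
 [ 523.8 -276.1   58. ]
 [ 510.7 -273.7   58. ]]
scene [ 14   6  57  49 362] ((42.16744613647461, 30.199342727661133), (5.911240100860596, 71.17992401123047), 49.9697380065918) [9 8 7 6 5 7 5 5 4]
[[ 502.8 -270.9   43. ]
 [ 529.4  -70.    43. ]
 [ 547.4  -78.5   43. ]
 [ 519.5 -277.1   43. ]]
[[ 511.8 -279.5   58. ]
 [ 538.   -81.6   58. ]
 [ 555.7  -90.    58. ]
 [ 528.2 -285.5   58. ]]
```

Run:
```python
from h import *
np.set_printoptions(precision=1,suppress=True)
L=ray("top",(337.,210.5),43);R=ray("top",(415.5,221.75),43)
print(L,R,(L+R)/2,np.linalg.norm(L-R),np.arctan2(*(L-R)[:2]))
for n,(x0,y0,x1,y1) in (("top",(325,190,425,245)),("scene",(240,215,325,290))):
    im=cv2.imread(f"pics/{n}0.png")[y0:y1,x0:x1].astype(int)
    m=((im[...,2]-im[...,0])>15).astype(np.uint8)
    q=cv2.minAreaRect(np.argwhere(m)[:,::-1].astype(np.float32)); bx=cv2.boxPoints(q)+[x0,y0]
    P=np.array([ray(n,p,10) for p in bx]); print(n,q);print(P,P.mean(0))
# scene: line of roller axis via mask at grey non brown
im=cv2.imread("pics/scene0.png")
cv2.imwrite("pics/r.png",cv2.resize(im[210:290,240:330],(720,640)[:1]+(600,),interpolation=cv2.INTER_CUBIC))
```

```text
[540.6 -83.6  43. ] [ 517.9 -276.8   43. ] [ 529.3 -180.2   43. ] 194.60102683082334 0.11731050503197088
top ((50.586490631103516, 27.739471435546875), (75.67111206054688, 29.90650749206543), 8.583622932434082)
[[ 503.6  -83.7   10. ]
 [ 579.4  -93.8   10. ]
 [ 555.4 -285.1   10. ]
 [ 479.9 -272.6   10. ]] [ 529.6 -183.8   10. ]
scene ((26.307418823242188, 25.697917938232422), (73.41731262207031, 72.00477600097656), 47.792701721191406)
[[ 335.3 -230.9   10. ]
 [ 340.6   -1.    10. ]
 [ 582.2 -102.3   10. ]
 [ 557.3 -301.4   10. ]] [ 453.8 -158.9   10. ]
```

View pics/r.png

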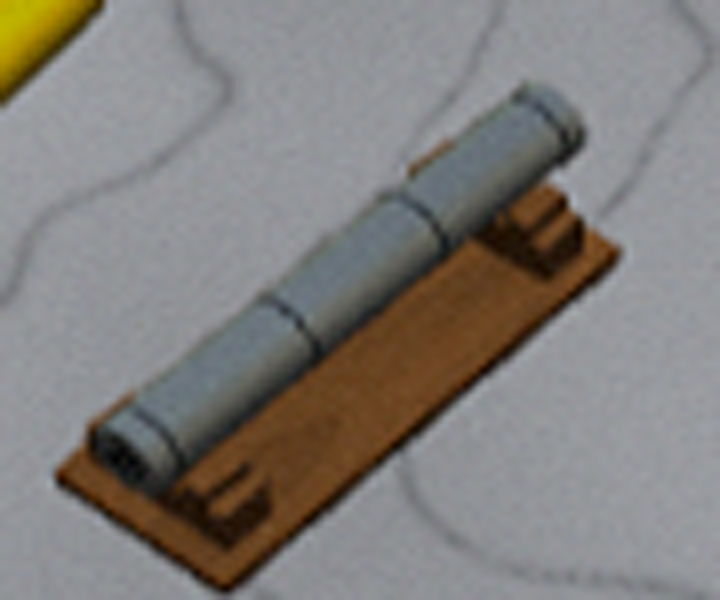

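The roller ends in this crop are at about (140,455) and (552,125). Its axis is consistent with yaw ≈1.45 and its centre near (530,-181). I'll lift to clear the box and travel above the roller.

>>> step_arm(increments=[[[0, 0, -100, 0], [0, 0, -100, 0], [472, -325, -60, -1.21], [472, -325, -60, -1.21], [472, -325, -60, -1.21], [472, -325, -60, -1.21], [472, -325, -60, -1.21], [472, -325, -60, -1.21], [472, -325, -60, -1.21], [472, -325, -60, -1.21]]], jaw=0)

```text
time: 1.35
tcp_pos: [480.3, -234.8, 291.7]
orientation: [0.75, 0.662, -0.0, -0.0]
wrist_force: [1.4, -0.2, 0.3]
gripper_width: 0.998
gripper_force: 0.0
```

>>> step_arm(increments=[[[0, 0, 0, 0], [0, 0, 0, 0], [0, 0, 0, 0], [0, 0, 0, 0]]])

```text
time: 1.85
tcp_pos: [478.7, -237.8, 292.3]
orientation: [0.751, 0.661, -0.0, 0.0]
wrist_force: [-0.7, 0.6, 0.0]
gripper_width: 0.998
gripper_force: 0.0
```

```bash
cat >> h.py <<'E'
def st():
    s=robot.observe(); q=s["orientation"]
    from scipy.spatial.transform import Rotation as Ro
    M=Ro.from_quat(q).as_matrix(); return s,M
def to(X,yaw):
    s,M=st(); d=M.T@(np.array(X)-s["tcp_pos"]); y=np.arctan2(M[1,0],M[0,0])
    print("t",s["time"],"tcp",s["tcp_pos"].round(1),"yaw",y.round(4),"z",M[:,2].round(3),"F",s["wrist_force"].round(1),"->",d.round(1),"turn",round(y-yaw,4))
E
python3 - <<'E'
from h import *
a=ray("scene",(257.5,270.7),43);b=ray("scene",(309,226.7),43);print(a,b,(a+b)/2,np.arctan2(*(b-a)[:2]))
to((530,-181,40),1.45)
E
```

```text
[ 521.60362485 -277.03204314   43.        ] [546.46137709 -88.20922388  43.        ] [ 534.03250097 -182.62063351   43.        ] 0.1308932204509881
t 1.85 tcp [ 478.7 -237.8  292.3] yaw 1.4435 z [ 0. -0. -1.] F [-0.7  0.6  0. ] -> [ 62.9  43.6 252.3] turn -0.0065
```

>>> step_arm(increments=[[[62.5, 45, 0, -0.003], [62.5, 45, 60, -0.003], [62.5, 45, 120, -0.003], [62.5, 45, 170, -0.003], [62.5, 45, 200, -0.003], [62.5, 45, 225, -0.003], [62.5, 45, 240, -0.003], [62.5, 45, 248, -0.003], [62.5, 45, 248, -0.003], [62.5, 45, 248, -0.003]]])

```text
time: 3.1
tcp_pos: [532.7, -180.7, 45.4]
orientation: [0.749, 0.663, 0.0, 0.001]
wrist_force: [-0.2, -0.5, 0.1]
gripper_width: 0.995
gripper_force: 0.0
```

Run:
```python
from h import *
to((531.5,-181.5,45),1.447)
t=eyes.capture("top")[:,:,::-1];s=eyes.capture("scene")[:,:,::-1]
d=np.zeros((600,800,3),np.uint8)
d[:300,:]=cv2.resize(t[180:255,290:490],(800,300),interpolation=cv2.INTER_CUBIC)
d[300:,:400]=cv2.resize(s[200:290,230:350],(400,300),interpolation=cv2.INTER_CUBIC)
cv2.imwrite("pics/g.png",d)
```

```text
t 3.1 tcp [ 532.7 -180.7   45.4] yaw 1.4487 z [ 0.002 -0.001 -1.   ] F [-0.2 -0.5  0.1] -> [-0.9 -1.1  0.4] turn 0.0017
```

View pics/g.png

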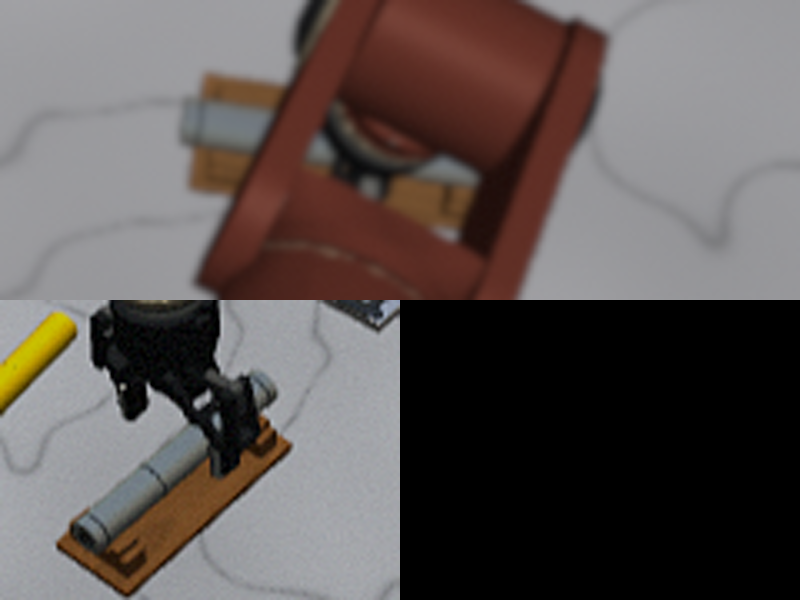

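The fingers straddle the roller near its middle. The near finger is at crop (225,470), which matches the expected position. Closing now.

>>> step_arm(increments=[[[0, 0, 0, 0], [0, 0, 0, 0], [0, 0, 0, 0], [0, 0, 0, 0], [0, 0, 0, 0], [0, 0, 0, 0], [0, 0, 0, 0], [0, 0, 0, 0]]], jaw=1)

```text
time: 4.2
tcp_pos: [531.0, -180.2, 44.9]
orientation: [0.749, 0.663, -0.001, -0.001]
wrist_force: [-5.6, 1.6, 7.1]
gripper_width: 0.257
gripper_force: 53.8
```

Run:
```python
from h import *
to((531.5,-181.5,45),1.447); s,_=st(); print(s["gripper_width"],s["gripper_force"],s["ft_torque"])
```

```text
t 4.2 tcp [ 531.  -180.2   44.9] yaw 1.449 z [-0.003  0.001 -1.   ] F [-5.6  1.6  7.1] -> [-1.3  0.7 -0.1] turn 0.002
0.2570738530390494 53.83365511894226 [0.21922596 1.05960225 0.03302242]
```

>>> step_arm(increments=[[[0, 0, -5, 0], [0, 0, -15, 0], [0, 0, -30, 0], [0, 0, -50, 0], [0, 0, -70, 0], [0, 0, -70, 0], [0, 0, -70, 0], [0, 0, -70, 0]]])

```text
time: 5.2
tcp_pos: [531.0, -179.9, 113.0]
orientation: [0.749, 0.663, -0.0, -0.001]
wrist_force: [-0.5, 1.0, -5.3]
gripper_width: 0.258
gripper_force: 51.6
```

Run:
```python
from h import *
to((531.5,-181.5,115),1.447); s,_=st(); print(s["gripper_width"],s["gripper_force"],s["ft_torque"])
s=eyes.capture("scene")[:,:,::-1]
cv2.imwrite("pics/l.png",cv2.resize(s[180:290,230:350],(720,600),interpolation=cv2.INTER_CUBIC))
```

```text
t 5.2 tcp [ 531.  -179.9  113. ] yaw 1.4488 z [-0.002  0.001 -1.   ] F [-0.5  1.  -5.3] -> [-1.6  0.7 -2. ] turn 0.0018
0.25769922333474354 51.552854776382446 [0.03685178 0.00358113 0.00358889]
```

View pics/l.png

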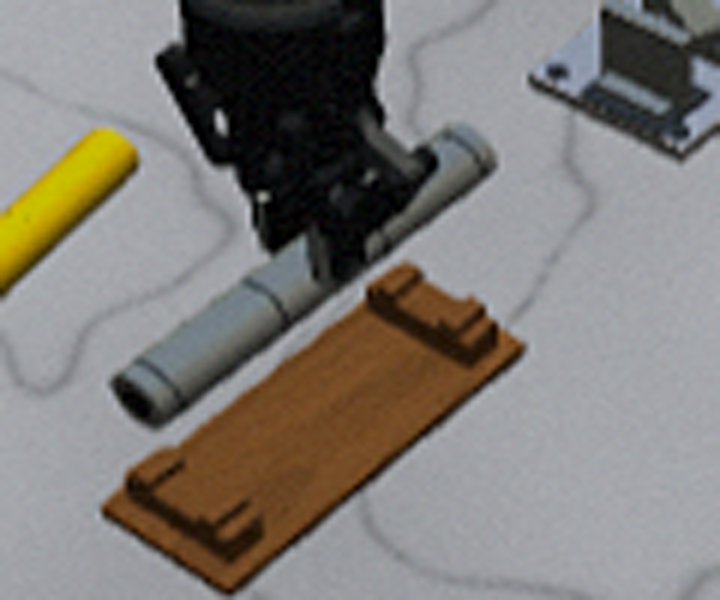

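The roller is held level and clear of the rest, with ends at about (140,395) and (470,150). Carrying it over to the cradle.

>>> step_arm(increments=[[[20, -2, -15, 0], [60, -5, -30, -0.01], [110, -9, -30, -0.021], [165, -13, -30, -0.021], [220, -18, -30, -0.021], [275, -22, -30, -0.021], [325, -26, -30, -0.021], [360, -29, -30, -0.021], [377, -30, -30, -0.021], [377, -30, -30, -0.021]]])

```text
time: 6.5
tcp_pos: [547.7, 198.6, 144.4]
orientation: [0.741, 0.671, -0.0, 0.0]
wrist_force: [-0.2, -0.6, -4.5]
gripper_width: 0.261
gripper_force: 51.8
```

>>> step_arm(increments=[[[0, 0, 0, 0], [0, 0, 0, 0], [0, 0, 0, 0]]])

```text
time: 6.88
tcp_pos: [548.0, 196.8, 144.2]
orientation: [0.742, 0.67, -0.0, 0.0]
wrist_force: [-0.5, 0.1, -5.4]
gripper_width: 0.26
gripper_force: 51.8
```

Run:
```python
from h import *
a=ray("scene",(253.3,252.4),111);b=ray("scene",(308.3,207.5),111);print("inhand",(a+b)/2,np.linalg.norm(a-b),np.arctan2(*(b-a)[:2]))
to((546.8,198,50),1.470)
t=eyes.capture("top")[:,:,::-1];s=eyes.capture("scene")[:,:,::-1]
d=np.zeros((600,800,3),np.uint8)
d[:300,:]=cv2.resize(t[175:250,120:320],(800,300),interpolation=cv2.INTER_CUBIC)
d[300:,:400]=cv2.resize(s[115:220,285:425],(400,300),interpolation=cv2.INTER_CUBIC)
cv2.imwrite("pics/h.png",d)
```

```text
inhand [ 531.90233367 -181.23483602  111.        ] 194.72278693808522 0.1342284416255607
t 6.875 tcp [548.  196.8 144.2] yaw 1.4685 z [-0. -0. -1.] F [-0.5  0.1 -5.4] -> [ 1.1 -1.3 94.2] turn -0.0015
```

View pics/h.png

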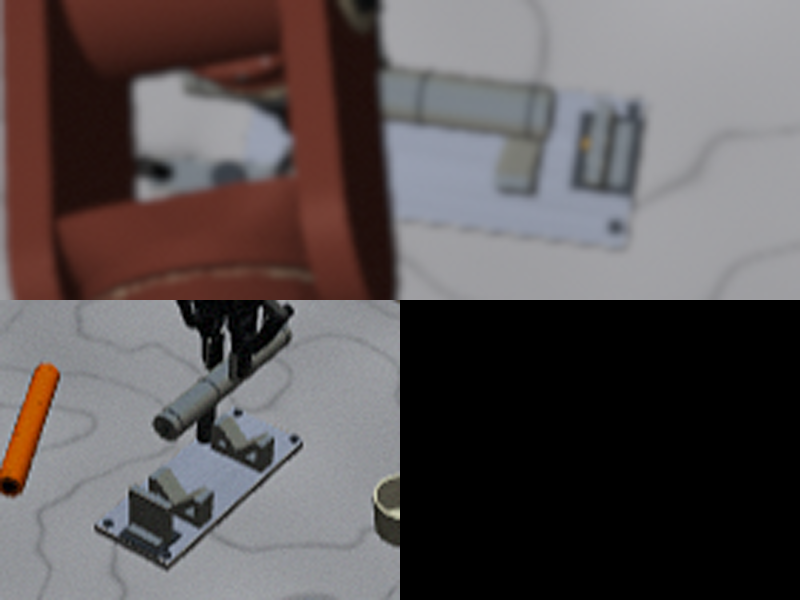

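Run:
```python
from h import *
print(ray("top",(257.4,202.6),142), "expect 537.8 96.5", px("top",(537.8,96.5,142)))
e=(285+165*.35,115+125*.35); print(ray("scene",e,142),px("scene",(537.8,96.5,142)),e)
```

```text
[539.80060274  99.09355169 142.        ] expect 537.8 96.5 [258.53391811 203.52568532]
[537.38454565  97.98938972 142.        ] [342.59905619 159.0922116 ] (342.75, 158.75)
```

>>> step_arm(increments=[[[3, -1.7, 25, -0.0015], [3, -1.7, 50, -0.0015], [3, -1.7, 68, -0.0015], [3, -1.7, 78, -0.0015], [3, -1.7, 82, -0.0015], [3, -1.7, 84, -0.0015], [3, -1.7, 84, -0.0015], [3, -1.7, 84, -0.0015]]])

```text
time: 7.98
tcp_pos: [547.0, 200.8, 60.9]
orientation: [0.741, 0.671, 0.001, 0.0]
wrist_force: [0.0, 0.3, -3.6]
gripper_width: 0.259
gripper_force: 51.9
```

>>> step_arm(increments=[[[0, 0, 1, 0], [0, 0, 2, 0], [0, 0, 3, 0], [0, 0, 4, 0], [0, 0, 4, 0]]])

```text
time: 8.6
tcp_pos: [546.4, 200.7, 56.0]
orientation: [0.741, 0.671, -0.0, -0.0]
wrist_force: [0.2, -0.0, -3.3]
gripper_width: 0.264
gripper_force: 51.9
```

>>> step_arm(increments=[[[0, 0, 0.7, 0], [0, 0, 1.4, 0], [0, 0, 2, 0], [0, 0, 2, 0]]])

```text
time: 9.1
tcp_pos: [546.5, 200.7, 54.1]
orientation: [0.741, 0.671, -0.0, -0.0]
wrist_force: [0.3, -0.0, -5.0]
gripper_width: 0.264
gripper_force: 51.9
```

>>> step_arm(increments=[[[0, 0, 0.5, 0], [0, 0, 1, 0], [0, 0, 1, 0]]])

```text
time: 9.48
tcp_pos: [546.5, 200.7, 53.1]
orientation: [0.741, 0.671, -0.0, -0.0]
wrist_force: [-0.1, 0.7, -4.8]
gripper_width: 0.256
gripper_force: 51.9
```

>>> step_arm(increments=[[[0, 0, 0.5, 0], [0, 0, 1, 0], [0, 0, 1, 0]]])

```text
time: 9.85
tcp_pos: [546.5, 200.7, 52.1]
orientation: [0.741, 0.671, -0.0, -0.0]
wrist_force: [-0.3, -0.3, -5.0]
gripper_width: 0.262
gripper_force: 51.9
```

>>> step_arm(increments=[[[0, 0, 0.5, 0], [0, 0, 0.8, 0], [0, 0, 0.8, 0]]])

```text
time: 10.22
tcp_pos: [546.5, 200.7, 51.3]
orientation: [0.741, 0.671, -0.0, -0.0]
wrist_force: [-0.0, -1.2, -4.4]
gripper_width: 0.26
gripper_force: 51.9
```

>>> step_arm(increments=[[[0, 0, 0.4, 0], [0, 0, 0.4, 0]]])

```text
time: 10.48
tcp_pos: [546.6, 200.7, 51.0]
orientation: [0.741, 0.671, 0.0, 0.0]
wrist_force: [-0.7, 0.5, -4.8]
gripper_width: 0.256
gripper_force: 51.9
```

>>> step_arm(increments=[[[0, 0, 0.4, 0], [0, 0, 0.4, 0]]])

```text
time: 10.72
tcp_pos: [546.7, 200.8, 50.8]
orientation: [0.741, 0.671, 0.0, 0.0]
wrist_force: [0.1, 0.7, -3.6]
gripper_width: 0.258
gripper_force: 52.2
```

>>> step_arm(increments=[[[0, 0, 0.4, 0], [0, 0, 0.4, 0]]])

```text
time: 10.98
tcp_pos: [546.9, 200.8, 50.6]
orientation: [0.741, 0.671, 0.0, 0.0]
wrist_force: [-0.3, 0.3, -1.1]
gripper_width: 0.26
gripper_force: 52.9
```

Run:
```python
from h import *
to((546.3,200,50),1.470); print(robot.observe()["ft_torque"])
```

```text
t 10.975 tcp [546.9 200.8  50.6] yaw 1.4712 z [ 0.001  0.    -1.   ] F [-0.3  0.3 -1.1] -> [-0.9 -0.5  0.6] turn 0.0012
[-0.03696725  0.08244312 -0.02671051]
```

>>> step_arm(increments=[[[0, 0.4, 0.2, 0], [0, 0.8, 0.2, 0], [0, 0.8, 0.2, 0]]])

```text
time: 11.35
tcp_pos: [547.3, 200.9, 50.2]
orientation: [0.741, 0.671, -0.0, -0.0]
wrist_force: [-2.5, 1.0, 1.4]
gripper_width: 0.259
gripper_force: 53.8
```

>>> step_arm(increments=[[[0, 0, 0.5, 0], [0, 0, 0.5, 0]]])

```text
time: 11.6
tcp_pos: [547.3, 200.8, 50.2]
orientation: [0.741, 0.671, -0.0, -0.0]
wrist_force: [-5.2, -0.0, 5.3]
gripper_width: 0.263
gripper_force: 55.5
```

>>> step_arm(increments=[[[0, -0.5, -0.6, 0], [-1.5, -0.5, -0.6, 0], [-3, -0.5, -0.6, 0], [-4.5, -0.5, -0.6, 0], [-6, -0.5, -0.6, 0], [-7.5, -0.5, -0.6, 0], [-8.5, -0.5, -0.6, 0], [-9, -0.5, -0.6, 0]]])

```text
time: 12.6
tcp_pos: [546.1, 191.6, 50.2]
orientation: [0.741, 0.671, 0.0, 0.0]
wrist_force: [0.9, 4.7, -0.5]
gripper_width: 0.257
gripper_force: 53.5
```

>>> step_arm(increments=[[[-0.6, 0, 0, 0], [-1.2, 0, 0, 0], [-1.8, 0, 0, 0], [-2.4, 0, 0, 0], [-3, 0, 0, 0]]])

```text
time: 13.22
tcp_pos: [545.8, 188.8, 50.2]
orientation: [0.741, 0.671, 0.0, 0.0]
wrist_force: [1.8, 5.0, -0.7]
gripper_width: 0.265
gripper_force: 53.5
```

>>> step_arm(increments=[[[0, 0, -0.3, 0], [-0.6, 0, -0.3, 0], [-1.2, 0, -0.3, 0], [-1.8, 0, -0.3, 0], [-2.4, 0, -0.3, 0]]])

```text
time: 13.85
tcp_pos: [545.4, 186.2, 50.3]
orientation: [0.741, 0.671, -0.0, 0.0]
wrist_force: [1.8, 3.0, -1.0]
gripper_width: 0.259
gripper_force: 52.9
```

>>> step_arm(increments=[[[-0.6, 0, 0, 0], [-1.2, 0, 0, 0], [-1.8, 0, 0, 0], [-2.4, 0, 0, 0]]])

```text
time: 14.35
tcp_pos: [545.1, 184.0, 50.4]
orientation: [0.741, 0.671, -0.0, -0.0]
wrist_force: [3.4, 2.2, -1.7]
gripper_width: 0.258
gripper_force: 52.9
```

>>> step_arm(increments=[[[-0.5, 0.3, 0, 0], [-1, 0.5, 0.1, 0], [-1.5, 0.5, 0.1, 0], [-2, 0.5, 0.1, 0]]])

```text
time: 14.85
tcp_pos: [545.2, 182.8, 50.3]
orientation: [0.741, 0.671, 0.0, -0.001]
wrist_force: [1.3, 8.2, -2.1]
gripper_width: 0.261
gripper_force: 53.1
```

>>> step_arm(increments=[[[-0.5, 0, 0, 0], [-1, 0, 0, 0], [-1.5, 0, 0, 0]]])

```text
time: 15.22
tcp_pos: [545.2, 182.7, 50.3]
orientation: [0.742, 0.671, 0.002, -0.002]
wrist_force: [1.5, 13.0, -2.3]
gripper_width: 0.263
gripper_force: 52.6
```

The roller end has met the stop: motion halted and axial force rose to 13 N. I'll ease off, then release.

>>> step_arm(increments=[[[1, 0, 0.2, 0], [2.2, 0, 0.4, 0], [2.2, 0, 0.4, 0]]])

```text
time: 15.6
tcp_pos: [545.2, 182.9, 50.2]
orientation: [0.741, 0.671, -0.0, -0.0]
wrist_force: [-0.8, 3.8, 3.3]
gripper_width: 0.261
gripper_force: 54.5
```

Run:
```python
from h import *
to((545.3,182.5,50),1.470); print(robot.observe()["ft_torque"])
```

```text
t 15.6 tcp [545.2 182.9  50.2] yaw 1.4714 z [-0.001  0.    -1.   ] F [-0.8  3.8  3.3] -> [-0.4  0.1  0.2] turn 0.0014
[ 0.76853615  0.26152473 -0.13089843]
```

>>> step_arm(increments=[[[0, 0, 0, 0], [0, 0, 0, 0], [0, 0, 0, 0], [0, 0, 0, 0], [0, 0, 0, 0], [0, 0, 0, 0]]], jaw=0)

```text
time: 16.35
tcp_pos: [545.5, 182.6, 49.9]
orientation: [0.741, 0.671, -0.0, 0.0]
wrist_force: [-0.3, -0.1, -0.5]
gripper_width: 1.0
gripper_force: 0.0
```

>>> step_arm(increments=[[[0, 0, -20, 0], [0, 0, -60, 0], [0, 0, -110, 0], [0, 0, -160, 0], [0, 0, -200, 0], [-60, -20, -200, 0], [-120, -40, -200, 0], [-180, -60, -200, 0], [-180, -60, -200, 0], [-180, -60, -200, 0]]], jaw=0)

```text
time: 17.6
tcp_pos: [468.2, 9.4, 251.3]
orientation: [0.742, 0.671, 0.001, 0.001]
wrist_force: [0.2, 0.2, -0.1]
gripper_width: 1.002
gripper_force: 0.0
```

Run:
```python
from h import *
to((545.3,182.5,50),1.470)
t=eyes.capture("top")[:,:,::-1];s=eyes.capture("scene")[:,:,::-1]
cv2.imwrite("pics/t2.png",t);cv2.imwrite("pics/s2.png",s)
d=np.zeros((600,800,3),np.uint8)
d[:300,:]=cv2.resize(t[175:250,120:320],(800,300),interpolation=cv2.INTER_CUBIC)
d[300:,:400]=cv2.resize(s[115:220,285:425],(400,300),interpolation=cv2.INTER_CUBIC)
cv2.imwrite("pics/p.png",d)
```

```text
t 17.6 tcp [468.2   9.4 251.3] yaw 1.4705 z [ 0.002  0.    -1.   ] F [ 0.2  0.2 -0.1] -> [179.9  58.9 201.5] turn 0.0005
```

View pics/p.png

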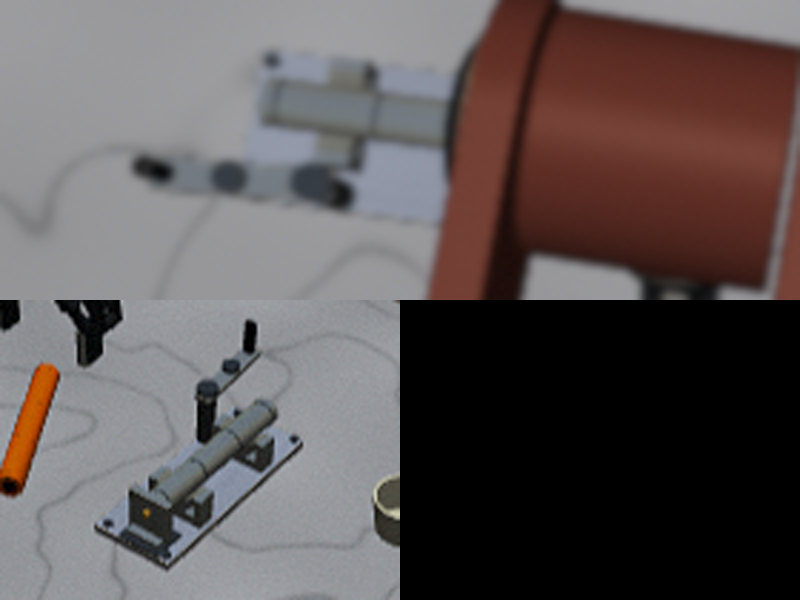

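The roller lies in both V's against the stop plate, and the brass pin shows through the back of the plate at crop (147,512). Next is the peg, gripped with the pads tangential to its swing.

>>> step_arm(increments=[[[60, 1, 0, -0.01], [120, 2, 0, -0.02], [175, 3, 0, -0.03], [230, 4, 20, -0.04], [280, 5, 40, -0.057], [310, 6, 60, -0.057], [320, 6, 60, -0.057], [320, 6, 60, -0.057], [320, 6, 60, -0.057]]], jaw=0)

```text
time: 18.82
tcp_pos: [506.3, 327.0, 191.3]
orientation: [0.722, 0.692, 0.001, 0.0]
wrist_force: [-0.7, 0.1, 0.4]
gripper_width: 0.999
gripper_force: 0.0
```

Run:
```python
from h import *
to((506.5,327,106),1.527)
s=eyes.capture("scene")[:,:,::-1]
cv2.imwrite("pics/k.png",cv2.resize(s[70:190,300:440],(700,600),interpolation=cv2.INTER_CUBIC))
```

```text
t 18.825 tcp [506.3 327.  191.3] yaw 1.5278 z [ 0.002  0.001 -1.   ] F [-0.7  0.1  0.4] -> [-0.   0.1 85.3] turn 0.0008
```

View pics/k.png

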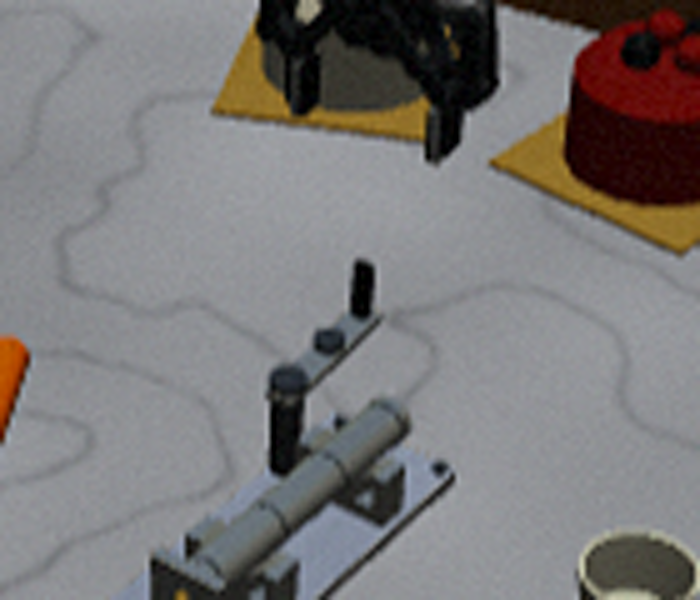

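The fingers at (300,100) and (440,150) straddle the peg, whose top is at (363,262). That was my tenth picture, so I'll go by force and numbers from here.

>>> step_arm(increments=[[[0, 0, 30, 0], [0, 0, 55, 0], [0, 0, 72, 0], [0, 0, 82, 0], [0, 0, 85, 0], [0, 0, 85, 0], [0, 0, 85, 0]]], jaw=0)

```text
time: 19.75
tcp_pos: [506.3, 327.7, 105.9]
orientation: [0.722, 0.692, 0.001, 0.0]
wrist_force: [-0.9, -0.2, 0.2]
gripper_width: 1.0
gripper_force: 0.0
```

>>> step_arm(increments=[[[0, 0, 0, 0], [0, 0, 0, 0], [0, 0, 0, 0], [0, 0, 0, 0], [0, 0, 0, 0], [0, 0, 0, 0], [0, 0, 0, 0], [0, 0, 0, 0]]], jaw=1)

```text
time: 20.75
tcp_pos: [505.8, 327.4, 105.1]
orientation: [0.722, 0.692, 0.0, 0.0]
wrist_force: [-1.1, 0.0, 2.2]
gripper_width: 0.104
gripper_force: 58.7
```

Run:
```python
from h import *
to((506.5,327,106),1.527)
# arc waypoints about the hinge, in present tool axes (from presumed peg)
s,M=st(); h=np.array([502.8,242.]); p=s["tcp_pos"][:2]; a0=np.arctan2(*(p-h)[::-1]); r=np.hypot(*(p-h)); print(a0,r)
for th in np.linspace(0,a0+.1005,18)[1:]:
    q=h+(86+(r-86)*(1-th/(a0+.1)))*np.array([np.cos(a0-th),np.sin(a0-th)]); d=M.T@np.r_[q-p,0]; print(d[:2].round(1),th.round(3))
```

```text
t 20.75 tcp [505.8 327.4 105.1] yaw 1.5282 z [ 0.  0. -1.] F [-1.1  0.   2.2] -> [-0.3  0.7 -0.9] turn 0.0012
1.535656775184059 85.4132901826693
[-0.3  8.2] 0.096
[-1.4 16.4] 0.192
[-3.3 24.4] 0.289
[-5.9 32.2] 0.385
[-9.3 39.7] 0.481
[-13.3  46.8] 0.577
[-18.1  53.6] 0.674
[-23.5  59.8] 0.77
[-29.4  65.5] 0.866
[-35.9  70.6] 0.962
[-42.8  75.1] 1.059
[-50.2  78.9] 1.155
[-57.8  81.9] 1.251
[-65.8  84.3] 1.347
[-73.9  85.8] 1.444
[-82.1  86.5] 1.54
[-90.4  86.5] 1.636
```

The jaw holds the peg. Swinging the first half of the arc.

>>> step_arm(increments=[[[-0.3, 8.2, 0, 0.096], [-1.4, 16.4, 0, 0.192], [-3.3, 24.4, 0, 0.289], [-5.9, 32.2, 0, 0.385], [-9.3, 39.7, 0, 0.481], [-13.3, 46.8, 0, 0.577], [-18.1, 53.6, 0, 0.674], [-18.1, 53.6, 0, 0.674]]])

```text
time: 21.75
tcp_pos: [559.0, 306.7, 105.1]
orientation: [0.91, 0.414, 0.0, 0.0]
wrist_force: [0.7, -0.7, 3.0]
gripper_width: 0.098
gripper_force: 58.8
```

Run:
```python
from h import *
to((506.5,327,106),-.1)
s,M=st(); print(s["ft_torque"],s["gripper_width"])
h=np.array([502.8,242.]); p=s["tcp_pos"][:2]; a0=np.arctan2(*(p-h)[::-1]); r=np.hypot(*(p-h)); print(a0,r)
for th in np.linspace(0,a0+.1005,11)[1:]:
    q=h+r*np.array([np.cos(a0-th),np.sin(a0-th)]); d=M.T@np.r_[q-p,0]; print(d[:2].round(1),th.round(3))
```

```text
t 21.75 tcp [559.  306.7 105.1] yaw 0.8547 z [ 0.001 -0.    -1.   ] F [ 0.7 -0.7  3. ] -> [-19.2 -52.9  -0.9] turn 0.9547
[-0.10755356 -0.03810326  0.04882956] 0.09772999173815054
0.8556217270123215 85.70608576475891
[-0.4  8.2] 0.096
[-1.5 16.3] 0.191
[-3.5 24.3] 0.287
[-6.2 32. ] 0.382
[-9.6 39.4] 0.478
[-13.7  46.5] 0.574
[-18.4  53.2] 0.669
[-23.8  59.4] 0.765
[-29.8  65. ] 0.861
[-36.2  70.1] 0.956
```

Forces are small, so the arc model is good. Continuing more slowly.

>>> step_arm(increments=[[[-0.4, 8.2, 0, 0.096], [-1.5, 16.3, 0, 0.191], [-3.5, 24.3, 0, 0.287], [-6.2, 32, 0, 0.382], [-9.6, 39.4, 0, 0.478], [-13.7, 46.5, 0, 0.574], [-18.4, 53.2, 0, 0.669], [-18.4, 53.2, 0, 0.669]]])

```text
time: 22.75
tcp_pos: [587.0, 258.0, 105.2]
orientation: [0.996, 0.093, 0.001, 0.0]
wrist_force: [1.1, -0.9, 1.0]
gripper_width: 0.095
gripper_force: 58.7
```

Run:
```python
from h import *
to((506.5,327,106),-.1)
s,M=st(); print(s["ft_torque"],s["gripper_width"])
h=np.array([502.8,242.]); p=s["tcp_pos"][:2]; a0=np.arctan2(*(p-h)[::-1]); r=np.hypot(*(p-h)); print(a0,r)
for th in np.linspace(0,a0+.13,8)[1:]:
    q=h+r*np.array([np.cos(a0-th),np.sin(a0-th)]); d=M.T@np.r_[q-p,0]; print(d[:2].round(1),th.round(3))
```

```text
t 22.75 tcp [587.  258.  105.2] yaw 0.1873 z [ 0.001 -0.    -1.   ] F [ 1.1 -0.9  1. ] -> [-66.2 -82.7  -1. ] turn 0.2873
[-0.05243431 -0.25503982 -0.05141544] 0.09514047078384305
0.1882724506692712 85.67678375749611
[-0.1  3.9] 0.045
[-0.3  7.8] 0.091
[-0.8 11.7] 0.136
[-1.4 15.5] 0.182
[-2.2 19.3] 0.227
[-3.1 23.1] 0.273
[-4.3 26.8] 0.318
```

>>> step_arm(increments=[[[-0.1, 3.9, 0, 0.045], [-0.3, 7.8, 0, 0.091], [-0.8, 11.7, 0, 0.136], [-1.4, 15.5, 0, 0.182], [-2.2, 19.3, 0, 0.227], [-2.7, 21.2, 0, 0.25], [-3.1, 23.1, 0, 0.273], [-3.1, 23.1, 0, 0.273]]])

```text
time: 23.75
tcp_pos: [588.1, 234.9, 105.2]
orientation: [0.999, -0.044, 0.0, -0.0]
wrist_force: [2.6, 2.5, 1.6]
gripper_width: 0.099
gripper_force: 58.7
```

>>> step_arm(increments=[[[0, 0.7, 0, 0.007], [-0.1, 1.4, 0, 0.014], [-0.1, 1.4, 0, 0.014]]])

```text
time: 24.12
tcp_pos: [587.9, 233.4, 105.2]
orientation: [0.999, -0.051, 0.001, 0.0]
wrist_force: [4.2, 0.9, 1.7]
gripper_width: 0.097
gripper_force: 58.8
```

Run:
```python
from h import *
to((506.5,327,106),-.1)
s,M=st(); p=s["tcp_pos"][:2]-[502.8,242]; print(s["ft_torque"],np.arctan2(p[1],p[0]),np.hypot(*p))
```

```text
t 24.125 tcp [587.9 233.4 105.2] yaw -0.1018 z [ 0.001 -0.    -1.   ] F [4.2 0.9 1.7] -> [-90.5 -84.8  -0.9] turn -0.0018
[ 0.38258942 -0.66357304 -0.09113727] -0.10078773224462793 85.55555977146307
```

>>> step_arm(increments=[[[0, 0.8, 0, 0.005], [-0.1, 1.5, 0, 0.01], [-0.1, 1.5, 0, 0.01]]])

```text
time: 24.5
tcp_pos: [587.9, 233.0, 105.2]
orientation: [0.998, -0.056, 0.001, -0.001]
wrist_force: [6.2, 5.1, 0.3]
gripper_width: 0.098
gripper_force: 58.7
```

>>> step_arm(increments=[[[0, 0.8, 0, 0.005], [-0.1, 1.5, 0, 0.01], [-0.1, 1.5, 0, 0.01]]])

```text
time: 24.88
tcp_pos: [587.8, 232.9, 105.3]
orientation: [0.998, -0.061, 0.001, -0.003]
wrist_force: [7.4, 8.8, -1.4]
gripper_width: 0.096
gripper_force: 58.6
```

The strap is on its hard stop: motion halted and force rose to 9 N. I'll relax, release and lift straight up.

>>> step_arm(increments=[[[1, -1, 0, -0.01], [1.5, -2, 0, -0.02], [1.5, -2, 0, -0.02]]])

```text
time: 25.25
tcp_pos: [588.0, 233.0, 105.1]
orientation: [0.999, -0.051, -0.001, -0.0]
wrist_force: [-1.6, 4.9, 5.1]
gripper_width: 0.1
gripper_force: 59.4
```

>>> step_arm(increments=[[[0, 0, 0, 0], [0, 0, 0, 0], [0, 0, 0, 0], [0, 0, 0, 0], [0, 0, 0, 0], [0, 0, 0, 0], [0, 0, 0, 0]]], jaw=0)

```text
time: 26.12
tcp_pos: [588.8, 232.3, 105.0]
orientation: [0.999, -0.051, 0.0, 0.0]
wrist_force: [0.8, -0.1, -0.8]
gripper_width: 1.001
gripper_force: 0.0
```

>>> step_arm(increments=[[[0, 0, -15, 0], [0, 0, -45, 0], [0, 0, -80, 0], [0, 0, -110, 0], [0, 0, -130, 0], [-60, 0, -150, 0], [-120, 0, -150, 0], [-150, 0, -150, 0], [-150, 0, -150, 0], [-150, 0, -150, 0]]])

```text
time: 27.38
tcp_pos: [439.9, 247.5, 255.2]
orientation: [0.999, -0.051, 0.0, -0.0]
wrist_force: [0.2, -0.2, -0.5]
gripper_width: 0.999
gripper_force: 0.0
```

Run:
```python
from h import *
to((506.5,327,106),-.1)
t=eyes.capture("top")[:,:,::-1];s=eyes.capture("scene")[:,:,::-1]
cv2.imwrite("pics/t3.png",t);cv2.imwrite("pics/s3.png",s)
# peg (dark) near its expected projection; expected closed peg top (588.3,233.3,115)
for z in (77,96,115): print(px("scene",(588.3,233.3,z)))
x,y=px("scene",(588.3,233.3,96)).astype(int)
g=cv2.cvtColor(s,cv2.COLOR_BGR2GRAY); print(g[y-10:y+11,x-8:x+9])
```

```text
t 27.375 tcp [439.9 247.5 255.2] yaw -0.1018 z [ 0.001  0.    -1.   ] F [ 0.2 -0.2 -0.5] -> [ 58.  -85.8 149.2] turn -0.0018
[380.86101372 156.91724769]
[381.27069495 151.86470038]
[381.68778131 146.72082639]
[[143 143 145 145 142 146 143 146 143 143 146 141 142 134 127 141 142]
 [144 145 143 145 143 139 151 147 143 145 141 148 145 135 136 143 142]
 [144 144 143 147 144 144 148 140 145 145 148 142 140 127 133 143 145]
 [148 145 144 142 145 146 144 143 148 145 142 140 126 128 140 144 148]
 [143 143 142 146 148 148 147 148 150 146 141 131 132 136 142 142 145]
 [143 146 147 145 146 148 153 123 109 105 117 131 133 142 145 145 145]
 [146 149 146 152 149 149 133  48   4  16  63 142 143 142 146 147 148]
 [150 151 145 140 144 153  89   2  10   1   0 147 145 148 146 149 144]
 [138 131 128 115 126 141  52   0  10   4   0 152 146 149 147 150 147]
 [ 94  92  90  85  99 117  34   2   1   0   8 155 147 147 146 147 150]
 [ 35  87 104  78  73  98  22   0  12   3  22 158 149 148 149 147 149]
 [ 32 116 109 113  96  99  12   0   0   0  24 153 151 145 148 149 152]
 [ 37 115 108 119 109 112  14   0   0   2  45 154 145 147 149 146 150]
 [ 89 113 113 110 109 119  14   0  13   2  66 155 152 145 145 146 150]
 [116 110 112 108 114 125   0   1   0   0  59 152 144 150 147 148 150]
 [106 117 113 110 121 119   0   0   4   0  79 151 149 147 153 146 151]
 [ 74  94  98 119 114 120   5   0   4   0 107 131 132 147 146 152 147]
 [ 56  32  59  91  98 117  74  50  27  67 119  84 112 149 146 143 144]
 [ 87  58  40  25  57  87  99  95  83 121  88  61 137 148 148 149 147]
 [ 86  70  50  39  77  30  50  84 100  91  56 113 147 149 151 149 149]
 [ 67  49  63  89 113  83  65  37  49  52 114 146 144 148 134 136 152]]
```

After release the peg sits where the closed strap should put it, and the gripper is clear. Handing in.

```bash
python3 -c "
from bench import order
print(order.hand_in())"
```

```text
the job is handed in; nothing more can be done
None
```

I laid the roller in the V-cradle against the stop plate and swung the strap closed on its hard stop, then moved the gripper clear and handed in at about 27.5 s. The hand-in gave no verdict, and I did not measure the pad's force on the roller or the bystanders' positions.

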